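# Set and lock the dial of the lead-length gauge

## Robot

A 6-joint arm with a two-finger parallel gripper is mounted at the origin on a cart in front of the work surface, level with it; the furniture and walls round the work are solid. World frame = base frame: x ahead of the robot, y to its left, z up, the work surface at z = 0. Lengths are in m, angles in rad, forces in N, time in s.
With the tool pointing down it reaches from about 0.275 to 0.75 m from the base axis. Payload 10.2 kg.
Tool frame: the origin (TCP) lies at the very end of the fingers, on their centre line; the grasp point (between the pads) lies 19 mm behind it; z points along the fingers, y is the line along which they close (so a half turn about z gives the same grasp; the last joint's range is limited). The gripper opens to 85 mm and grips with 20 to 120 N. Pads are 22 mm wide; open, the fingers measure 114 mm over their backs; the gripper's body (76 mm by 85 mm) begins 54 mm behind the grasp point. The pads swing forward as they close: fully open they stand 13 mm farther back than shut.
Start: joints at [-1.383, 0.313, 1.498, -0, 1.331, -0.223], TCP at [0.21, -0.481, 0.231] pointing down, gripper open.
Joint ranges: [-2.94, 2.94], [-0.97, 2.17], [0.19, 2.56], [-1.23, 4.37], [0.02, 3.11], [-2.88, 2.88]. Speed limits (rad/s): [2.39, 2.39, 3.01, 3.14, 3.14, 3.14].

## Interface

Orientations are given as a rotation vector (axis times angle).
In Python, from plant import readout, get_image, ticket gives the robot as it stands.
- The arm moves only by the tool arm_command, never from a script. Its argument "steps" is one flat list of numbers, 4 for each row, row after row: the shift along the tool's x, y, z each as a share of 0.15 m, from -1 to 1, then the turn about the tool's z as a share of 90 degrees, from -1 to 1. A call has 1 to 10 rows; each row shifts and turns the commanded pose from where the row before left it, along the tool's axes as they then stand; what a row does not reach is not made up. A row lasts 1/10 s, in which the tool goes at most 50 mm and 8.59 degrees, less where a joint would pass 70% of its speed; a pose out of reach is approached as far as the arm can. A call with a number of a shift or a turn outside -1 to 1 is refused whole. A call with a gripper value outside its range is refused whole. "jaw" is the opening, from 0 (shut) to 1 (fully open), set as the call begins (left out, the last holds). The fingers move at their own pace and stop on an object; "grip_force" is the grip in N (left out, the last holds). Time passes only in rows, so rows that do not move let the fingers close. It gives the time, the measured TCP pose, the force, the opening and the grip force at its end, in the units of the state.
- readout.observe(): the state, without advancing time (a new reading comes with each control period).
- get_image(name): name is "scene" or "top" or "wrist"; returns a dict with "frame" (400x640x3 uint8, red, green, blue), "depth" (400x640 float32, m along the optical axis (not along the pixel's ray), 0 where there is no reading), "fx", "fy", "cx", "cy" (pixels), "rvec" (rotation vector, rad) and "tvec" (3), from world to camera coordinates, as OpenCV has them. Camera axes: x right, y down, z forward; pixel columns grow to the right and rows downward; lengths in m; the calibration is good to about 2 mm. A picture is of the moment at which its call begins.
- ticket.close_job(): hands the job in; it is judged then, once.
The state is a dict: "clock": time; "joint_pos": joint angles; "qd": joint speeds; "effort": joint torques, N m; "ee_pos": TCP position; "ee_rot": TCP orientation; "force": force on the tool from outside, world axes, zero at the start; "torque": the same for the moment, N m; "width": finger opening in m; "grip_force": force on a finger pad.
Only numpy, scipy, OpenCV 4.12 (cv2) and the standard library are available. Lean on these libraries where they do the work, as an engineer would, in place of code of your own. Each camera call takes 0.05 s, during which the arm holds its last target. There are 200 camera calls.

## Task

Reset the lead-length gauge for the job marked by the red pin: push its clamp lever out to free the dial, gently push the dial round by its finger stud until the white index mark lines up with the scale line at the red pin, then push the clamp lever fully back to lock the setting. Just push with the fingertips; pick nothing up, and leave the things lying around where they are.

Things in the scene. Friction and masses are not known exactly. Their poses are not given: they have to be found in the camera images.
- length_gauge: grey cast bench fixture, fixed, base 190 x 210 x 12 mm. Origin on the bench under the dial's axis; x to the back (channel with a brass length stop that the dial drives, 92 mm from the axis), -y to the clamp lever's side, z up. Its round turret (radius 64 mm, 30 mm high) carries the scale ring and the dial; only the shear block at the channel's left end is taller (53 mm)
- dial: black dial, radius 46 mm, turning about its z (up); origin on the axis at its underside, 33.5 mm above the bench, flat top at 41.5 mm, 2.5 mm steel cap of radius 12 mm in the middle. x points along the white index mark; travel 2.0 rad either way from the gauge's x. Stays where left. Free, it needs about 1.5 N at the stud; clamped, a brake holds it (to about 28 N)
- dial_index (a point): point in line with the dial's white index mark, over the scale ring, 55 mm from the dial's axis (the radius at which the pins stand)
- dial_stud (a point): centre (half-way up) of the dial's upright steel finger stud: fixed to the dial, 16 mm in diameter, 17 mm high (top 58.5 mm above the bench), 28 mm from the dial's axis, opposite to the index mark
- red_pin: small red marker pin (8 mm in diameter, 6 mm high) fixed in the white scale ring at the outer end of the target line, 55 mm from the dial's axis; origin at its foot, 33.5 mm above the bench. The ring's lines are 6 degrees apart (5.8 mm at the pins)
- blue_pin: the like pin in blue, which marks another job's setting; not wanted now
- clamp_lever (a joint): swing of the clamp lever about its upright axis, rad: 0 = fully out (dial free), pointing away from the dial to the gauge's -y; 1.2 = fully back (clamped), swung clockwise seen from above to the gauge's front (-x). The brake bites above about 0.65. The lever stays where left; about 2 N at the ball moves it, 3 N where the brake bites
- lever_axis (a point): point on the clamp lever's upright axis, 86 mm from the dial's axis on the gauge's -y side, 55 mm above the bench, level with the ball
- lever_ball (a point): centre of the black ball, 21 mm in diameter, at the lever's end, 68 mm from the lever's axis and 55 mm above the bench; the 10 mm thick steel arm runs from it to the 24 mm hub
- driver_yellow: yellow and black screwdriver, 132 mm long, loose; leave it alone
- nippers_red: side cutters with red handles, 112 mm long, loose; leave it alone
- sample_lead_0: short brown sample lead, 107 mm long, loose; leave it alone
- sample_lead_1: short red sample lead, 107 mm long, loose; leave it alone
- go_gauge: steel pin gauge with a knurled body, 90 mm long, loose; leave it alone
- swarf_brush: purple hand brush, 86 mm long, 55 mm high, loose; leave it alone

How it is judged:
By the outcome, as a careful person would: the job done as asked, in the order asked, and still so for the second after the job is handed in, with the robot touching nothing.
It also fails if it takes over 72 s, if anything falls off the work surface, if the arm or the gripper's body presses on something with over 40 N, if the wrist force passes 120 N, or if a joint passes its speed limit or range.

## Working session

There is one attempt and no reset: what is moved stays moved. The work goes in short steps, Python scripts to look and compute and a tool call to move; the robot and the scene stay as the last step left them, time stands still between calls to the robot, and variables do not carry over. Pictures are saved under pics/ and viewed, at most 10 in all, crops included, and the job is handed in when it is done.

Besides the shell and the picture viewer there is one more tool, called after "Call:" as a command line: name --argument value ..., lists and objects as JSON in quotes. arm_command: Moves the arm, as the interface text tells. Its arguments: {"type":"object","properties":{"steps":{"type":"array"},"jaw":{"type":"number"},"grip_force":{"type":"number"}},"required":["steps"]}

```bash
mkdir -p pics; ls; cat > h.py <<'E'
import numpy as np, cv2
from plant import readout, get_image, ticket
def grab(n,save=None):
    im=get_image(n)
    if save: cv2.imwrite('pics/'+save,cv2.cvtColor(im['frame'],cv2.COLOR_RGB2BGR))
    return im
def world(im,u,v,z=None):
    R=cv2.Rodrigues(np.array(im['rvec'],float))[0];t=np.array(im['tvec'],float).ravel()
    r=np.array([(u-im['cx'])/im['fx'],(v-im['cy'])/im['fy'],1.])
    c=-R.T@t;d=R.T@r
    s=im['depth'][int(round(v)),int(round(u))] if z is None else (z-c[2])/d[2]
    return c+s*d
E
python3 - <<'E'
from h import *
import pickle
d={n:grab(n,n+'0.png') for n in('top','scene')}
pickle.dump(d,open('d0.pkl','wb'))
print(readout.observe())
E
```

```text
pics
{'clock': 0.1, 'joint_pos': array([-1.38341571e+00,  3.13381157e-01,  1.49833033e+00,  8.03389707e-07,
        1.33099301e+00, -2.23379150e-01]), 'qd': array([ 0.00125029, -0.00225098, -0.00099295,  0.00130549,  0.00134562,
       -0.00058105]), 'effort': array([ 2.05400916e-03, -4.12899578e+01, -2.60141855e+01, -2.01747989e-04,
        3.02082328e-03, -3.35248309e-06]), 'ee_pos': array([ 0.20959331, -0.4811113 ,  0.23081048]), 'ee_rot': array([-3.07447941e+00, -6.40466488e-01, -3.26475662e-05]), 'force': array([-0.19692229, -0.16129593, -0.48492539]), 'torque': array([-0.02405346, -0.09949466,  0.02767136]), 'grip_force': 0.0, 'width': 0.08553789663116212}
```

View pics/top0.png

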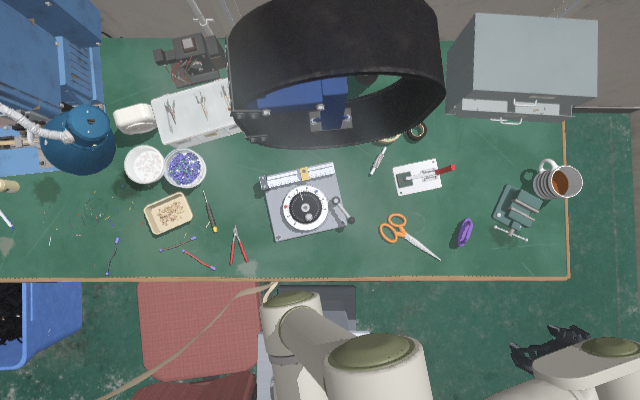

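View pics/scene0.png

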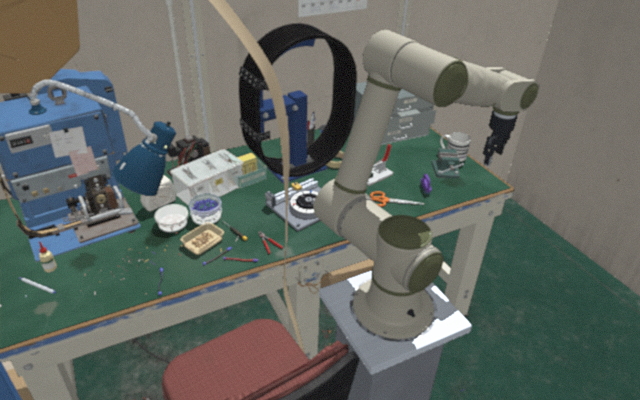

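Top view: gauge dial is near (305,208), the lever near (342,210), and the robot is at the bottom. I'll crop in and locate it.

```bash
python3 - <<'E'
from h import *
import pickle
d=pickle.load(open('d0.pkl','rb'));im=d['top']
c=im['frame'][155:250,250:370]
cv2.imwrite('pics/crop1.png',cv2.cvtColor(cv2.resize(c,None,fx=6,fy=6,interpolation=cv2.INTER_CUBIC),cv2.COLOR_RGB2BGR))
for u,v,z in[(305,208,.0415),(335,200,.055),(348,220,.055),(340,30,.3)]:print(u,v,world(im,u,v,z),world(im,u,v))
R=cv2.Rodrigues(np.array(im['rvec']))[0];print(-R.T@np.array(im['tvec']).ravel(),im['fx'])
for u in(280,300,340,400,440):
  print([world(im,u,v).round(2).tolist() for v in (5,60,130,145)])
E
```

```text
305 208 [0.501514   0.02347913 0.0415    ] [0.50133381 0.02328078 0.04615653]
335 200 [ 0.52290179 -0.05878768  0.055     ] [ 0.52284421 -0.05875117  0.05595343]
348 220 [ 0.46840164 -0.0941458   0.055     ] [ 0.4683574  -0.09364128  0.06188283]
340 30 [ 0.8696165  -0.06037455  0.3       ] [ 0.73518918 -0.04710035  0.55221766]
[ 0.46191006 -0.02011504  1.06495436] 371.01047341908276
[[0.78, 0.04, 0.53], [0.7, 0.04, 0.53], [0.71, 0.09, 0.08], [0.67, 0.09, 0.08]]
[[0.78, 0.01, 0.54], [0.7, 0.01, 0.54], [0.72, 0.04, 0.04], [0.68, 0.04, 0.05]]
[[0.77, -0.05, 0.55], [0.69, -0.05, 0.55], [0.72, -0.07, 0.03], [0.68, -0.07, 0.04]]
[[0.79, -0.14, 0.53], [0.7, -0.14, 0.53], [0.7, -0.22, 0.12], [0.69, -0.25, 0.0]]
[[1.02, -0.33, 0.15], [0.74, -0.22, 0.45], [0.73, -0.37, -0.0], [0.69, -0.37, 0.0]]
```

View pics/crop1.png

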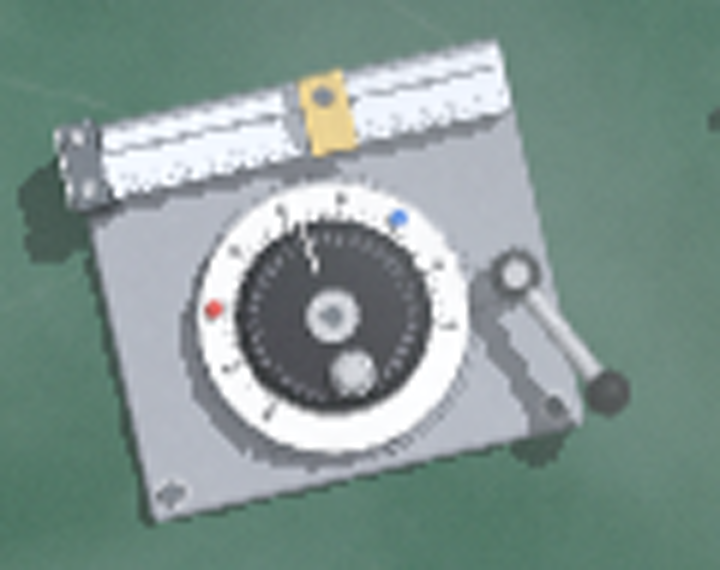

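Crop (6x, offset 250,155): cap at (331,317), index end (303,222), red pin (214,310), blue pin (400,217), stud (353,371), lever hub (515,275), ball (607,391). Next I convert these to world positions, and I turn the tool square to the world axes while closing the jaw.

```bash
python3 - <<'E'
from h import *
import pickle
im=pickle.load(open('d0.pkl','rb'))['top']
for n,u,v,z in[('axis',331,317,.044),('idx',303,222,.0415),('red',214,310,.0395),('blue',400,217,.0395),('stud',353,371,.0585),('hub',515,275,.06),('ball',607,391,.06)]:
  print(n,world(im,250+(u+.5)/6-.5,155+(v+.5)/6-.5,z).round(4))
E
```

```text
axis [0.503  0.0241 0.044 ]
idx [0.5469 0.0372 0.0415]
red [0.5064 0.078  0.0395]
blue [ 0.5495 -0.0074  0.0395]
stud [0.4781 0.0134 0.0585]
hub [ 0.5215 -0.0597  0.06  ]
ball [ 0.469  -0.1012  0.06  ]
```

Call:
arm_command --steps '[0, 0, 0, 0.087, 0, 0, 0, 0.087, 0, 0, 0, 0.087, 0, 0, 0, 0]' --jaw 0

```text
clock: 0.5
ee_pos: [0.2096, -0.4812, 0.231]
ee_rot: [-3.141, 0.001, 0.0]
force: [0.1, -0.4, 0.3]
width: 0.0281
grip_force: 0.0
```

Call:
arm_command --steps '[0.16, -0.27, 0, 0, 0.16, -0.27, 0, 0, 0.16, -0.27, 0, 0, 0.16, -0.27, 0, 0, 0.16, -0.27, 0, 0, 0.16, -0.27, 0, 0, 0.16, -0.27, 0, 0, 0.16, -0.27, 0, 0, 0.16, -0.27, 0, 0, 0.16, -0.27, 0, 0]' --jaw 0

```text
clock: 1.5
ee_pos: [0.4499, -0.0742, 0.2314]
ee_rot: [3.141, 0.008, 0.0]
force: [0.6, -1.0, 0.8]
width: -0.0
grip_force: 0.0
```

```bash
python3 - <<'E'
from h import *
import pickle
im=grab('wrist','w1.png');pickle.dump(im,open('w1.pkl','wb'));print(readout.observe()['ee_pos'])
E
```

```text
[ 0.45195903 -0.06909591  0.23132601]
```

View pics/w1.png

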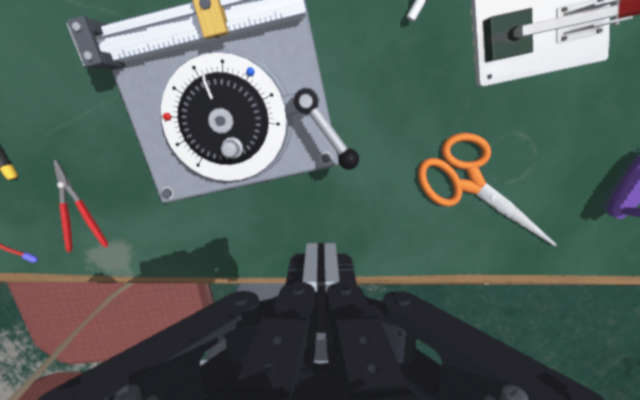

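Wrist view: dial cap (220,121), index tip (205,76), red pin (167,117), stud (232,147), hub (306,100), ball (348,159). Closed fingertips at (321,245).

```bash
python3 - <<'E'
from h import *
import pickle
im=pickle.load(open('w1.pkl','rb'))
for n,u,v,z in[('axis',220,121,.044),('idx',205,76,.0415),('red',167,117,.0395),('blue',250,72,.0395),('stud',232,147,.0585),('hub',306,100,.06),('ball',348,159,.06),('tipL',304,245,.23),('tipR',338,245,.23),('tipf',321,243,.23),('tipb',321,285,.23)]:
  print(n,world(im,u,v,z).round(4))
print(readout.observe()['ee_pos'])
E
```

```text
axis [0.5019 0.024  0.044 ]
idx [0.5431 0.0354 0.0415]
red [0.5052 0.0772 0.0395]
blue [ 0.547  -0.0069  0.0395]
stud [0.4788 0.0102 0.0585]
hub [ 0.522  -0.0606  0.06  ]
ball [ 0.4681 -0.1004  0.06  ]
tipL [ 0.4569 -0.0665  0.23  ]
tipR [ 0.4569 -0.0826  0.23  ]
tipf [ 0.4579 -0.0746  0.23  ]
tipb [ 0.4354 -0.0747  0.23  ]
[ 0.45195903 -0.06909591  0.23132601]
```

Call:
arm_command --steps '[0, 0, 0.3, 0, 0, 0, 0.3, 0, 0, 0, 0.3, 0, 0, 0, 0.3, 0, 0, 0, 0.02, 0, 0, 0, 0, 0, 0, 0, 0, 0]'

```text
clock: 2.25
ee_pos: [0.4506, -0.0767, 0.0504]
ee_rot: [3.14, 0.003, 0.005]
force: [0.2, 0.1, -0.1]
width: 0.0
grip_force: 0.0
```

Call:
arm_command --steps '[0.037, 0.055, 0, 0, 0.037, 0.055, 0, 0, 0.037, 0.055, 0, 0, 0.037, 0.055, 0, 0, 0.037, 0.055, 0, 0, 0, 0, 0, 0]'

```text
clock: 2.85
ee_pos: [0.4778, -0.1187, 0.0483]
ee_rot: [3.141, -0.0, 0.001]
force: [-0.1, -0.2, 0.1]
width: -0.0001
grip_force: 0.0
```

Call:
arm_command --steps '[0.05, 0.014, 0, 0, 0.05, 0.014, 0, 0, 0.05, 0.014, 0, 0, 0.05, 0.014, 0, 0, 0.05, 0.014, 0, 0, 0, 0, 0, 0]'

```text
clock: 3.45
ee_pos: [0.5156, -0.128, 0.0483]
ee_rot: [3.141, 0.002, 0.001]
force: [-0.4, -0.4, -0.5]
width: 0.0002
grip_force: 0.0
```

Call:
arm_command --steps '[0.013, 0, 0, 0, 0.013, 0, 0, 0, 0, 0, 0, 0]'

```text
clock: 3.75
ee_pos: [0.5166, -0.1278, 0.048]
ee_rot: [-3.141, -0.002, 0.008]
force: [-11.5, -1.5, 5.7]
width: 0.0001
grip_force: 6.0
```

```bash
python3 - <<'E'
from h import *
import pickle
im=grab('wrist','w2.png');pickle.dump(im,open('w2.pkl','wb'));o=readout.observe();print(o['ee_pos'],o['force'])
E
```

```text
[ 0.51659094 -0.1277925   0.04803994] [-11.48873198  -1.71686504   4.22852193]
```

View pics/w2.png

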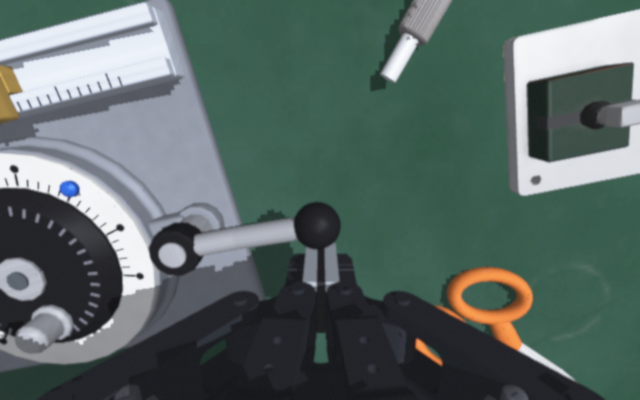

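Lever is fully out: the ball is at (318,225) and the push against the stop reads 11 N. Next I go round to behind the stud.

Call:
arm_command --steps '[-0.13, 0, 0, 0, 0, 0, -0.19, 0, 0, 0, -0.19, 0, -0.045, -0.23, 0, 0, -0.045, -0.23, 0, 0, -0.045, -0.23, 0, 0, -0.045, -0.23, 0, 0, -0.045, -0.23, 0, 0, 0, 0, 0, 0]'

```text
clock: 4.7
ee_pos: [0.4644, 0.0476, 0.1056]
ee_rot: [-3.141, -0.007, -0.001]
force: [0.0, -0.2, -0.3]
width: -0.0
grip_force: 0.0
```

```bash
python3 - <<'E'
from h import *
import pickle
im=grab('wrist','w3.png');pickle.dump(im,open('w3.pkl','wb'));o=readout.observe();print(o['ee_pos'],o['force'])
E
```

```text
[0.46505304 0.04597003 0.10564451] [-0.26679007 -0.55175483 -0.5230497 ]
```

View pics/w3.png

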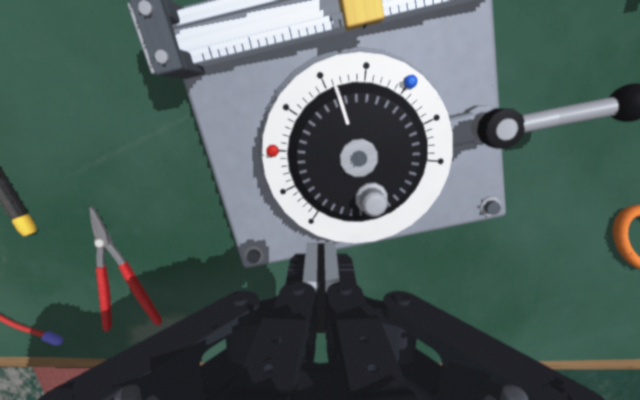

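Here the cap is at (359,158), red pin (273,151), index mark (335,84)–(348,124), stud top (373,200).

```bash
python3 - <<'E'
from h import *
import pickle
im=pickle.load(open('w3.pkl','rb'))
P={n:world(im,u,v,z) for n,u,v,z in[('axis',359,158,.044),('i1',335.5,84,.0415),('i2',348,124,.0415),('red',273,151,.0395),('stud',373,199,.0585)]}
for n,p in P.items(): d=p-P['axis'];print(n,p.round(4),np.degrees(np.arctan2(d[1],d[0])).round(1))
d=P['i1']-P['i2'];print(np.degrees(np.arctan2(d[1],d[0])))
E
```

```text
axis [0.5026 0.0238 0.044 ] 0.0
i1 [0.5461 0.0391 0.0415] 19.3
i2 [0.523  0.031  0.0415] 19.5
red [0.506  0.0777 0.0395] 86.4
stud [0.4804 0.0162 0.0585] -161.0
19.232902554833093
```

Call:
arm_command --steps '[0, 0, 0.19, 0, 0, 0, 0.19, 0, 0, 0, 0, 0, 0, 0, 0, 0]'

```text
clock: 5.15
ee_pos: [0.4656, 0.044, 0.0489]
ee_rot: [3.142, -0.0, 0.001]
force: [0.3, 0.6, 0.4]
width: -0.0
grip_force: 0.0
```

Call:
arm_command --steps '[0, 0.043, 0, 0, 0, 0.043, 0, 0, 0.004, 0.036, 0, 0, 0.004, 0.036, 0, 0, 0.004, 0.036, 0, 0, 0.018, 0.03, 0, 0, 0.018, 0.03, 0, 0, 0.018, 0.03, 0, 0, 0.013, 0.03, 0, 0, 0, 0, 0, 0]'

```text
clock: 6.15
ee_pos: [0.4774, -0.0031, 0.0483]
ee_rot: [3.141, 0.001, 0.001]
force: [-0.4, 0.6, 0.5]
width: -0.0001
grip_force: 0.0
```

```bash
python3 - <<'E'
from h import *
import pickle
im=grab('wrist','w4.png');pickle.dump(im,open('w4.pkl','wb'));o=readout.observe();print(o['ee_pos'],o['force'])
E
```

```text
[ 0.47731707 -0.00283288  0.04830839] [-0.64158148 -0.00470314  0.14356085]
```

View pics/w4.png

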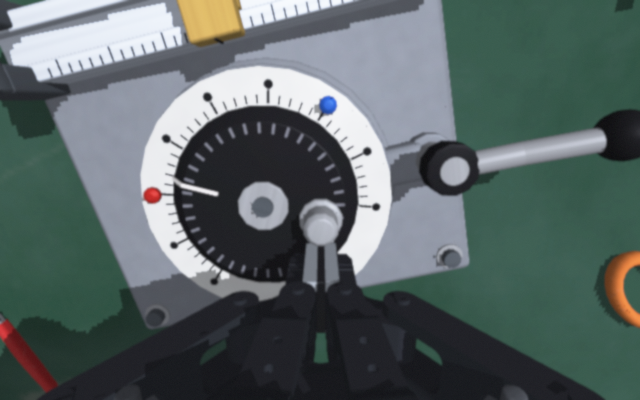

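The mark runs (177,182)–(217,194), and the red pin is at (152,195) with the cap at (263,206). I need about 6–8° more, so I'll measure it precisely.

```bash
cat >> h.py <<'E'
def angles(im):
    f=im['frame'].astype(int);h,w=f.shape[:2]
    R=cv2.Rodrigues(np.array(im['rvec'],float))[0];t=np.array(im['tvec'],float).ravel()
    c=-R.T@t
    u,v=np.meshgrid(np.arange(w),np.arange(h))
    d=np.stack([(u-im['cx'])/im['fx'],(v-im['cy'])/im['fy'],np.ones_like(u)],-1)@R
    at=lambda z:(c+d*((z-c[2])/d[...,2])[...,None])[...,:2]
    A=np.array([.5026,.0240]);rel=at(.0415)-A;r=np.hypot(*np.moveaxis(rel,-1,0))
    near=r<.075
    red=near&(f[...,0]>130)&(f[...,1]<90)&(f[...,2]<90)
    # axis from black dial outline ring: fit white ring outer/inner by black disc
    blk=((r<.056)&(f.sum(-1)<200)).astype(np.uint8)
    mk=(r>.02)&(r<.044)&(f.min(-1)>165)
    n,lab,st,_=cv2.connectedComponentsWithStats(mk.astype(np.uint8),connectivity=8)
    for k in range(1,n):
        if st[k,4]<25: continue
        p=rel[lab==k];m=p.mean(0);e=np.linalg.eigh(np.cov(p.T))[1][:,1];e*=np.sign(e@m)
        print('mark',st[k].tolist(),'radial',np.degrees(np.arctan2(m[1],m[0])).round(2),'line',np.degrees(np.arctan2(e[1],e[0])).round(2),np.hypot(*m).round(4))
    p=(at(.0395)-A)[red].mean(0);print('red',red.sum(),np.degrees(np.arctan2(p[1],p[0])).round(2),np.hypot(*p).round(4))
E
python3 - <<'E'
from h import *
import pickle
for n in('w3.pkl','w4.pkl'):
  im=pickle.load(open(n,'rb'));angles(im)
im=pickle.load(open('w4.pkl','rb'))
print(world(im,263,206,.044),world(im,320,222,.0585))
E
```

```text
mark [335, 88, 14, 36, 124] radial 19.57 line 19.82 0.033
mark [329, 162, 99, 61, 190] radial -143.86 line -57.14 0.0377
mark [367, 184, 19, 30, 371] radial -155.43 line 173.83 0.0313
red 89 86.17 0.0545
mark [172, 159, 6, 16, 33] radial 65.58 line -23.56 0.0435
mark [170, 177, 48, 19, 200] radial 75.11 line 72.47 0.0331
mark [309, 201, 32, 42, 764] radial -108.7 line 165.84 0.0306
mark [171, 205, 5, 8, 31] radial 92.51 line 4.0 0.043
mark [172, 214, 10, 17, 72] radial 101.96 line 14.04 0.0428
mark [180, 232, 6, 7, 32] radial 111.08 line -163.72 0.0428
mark [185, 240, 20, 23, 116] radial 124.24 line -145.97 0.0426
mark [204, 261, 16, 12, 77] radial 139.67 line 49.9 0.0425
mark [220, 271, 10, 8, 47] radial 150.18 line -125.04 0.0426
red 197 85.48 0.0531
[0.50282911 0.02355398 0.044     ] [ 0.50042511 -0.00306104  0.0585    ]
```

Call:
arm_command --steps '[0.009, 0, 0, 0, 0.009, 0, 0, 0, 0.009, 0, 0, 0, 0, 0, 0, 0]'

```text
clock: 6.6
ee_pos: [0.4812, -0.0024, 0.0483]
ee_rot: [3.142, 0.002, 0.0]
force: [-1.2, -1.1, 0.2]
width: -0.0003
grip_force: 0.6
```

```bash
sed -i 's/r<.044)/r<.0405)/; s/A=np.array(\[.5026,.0240\])/A=np.array([.5027,.0237])/' h.py; python3 - <<'E'
from h import *
import pickle
angles(pickle.load(open('w4.pkl','rb')))
im=grab('wrist');pickle.dump(im,open('w5.pkl','wb'));o=readout.observe();print(o['ee_pos'],o['force']);angles(im)
c=im['frame'][130:280,120:320]
cv2.imwrite('pics/w5.png',cv2.cvtColor(cv2.resize(c,None,fx=4,fy=4,interpolation=cv2.INTER_CUBIC),cv2.COLOR_RGB2BGR))
E
```

```text
mark [179, 182, 39, 14, 161] radial 75.8 line 74.87 0.0311
mark [309, 201, 32, 42, 764] radial -109.06 line 165.84 0.0304
red 197 85.61 0.0534
[ 0.48118257 -0.00240577  0.04829622] [-2.07339986 -0.51204746 -0.28301077]
mark [312, 201, 32, 42, 753] radial -101.9 line -12.25 0.0301
mark [181, 202, 39, 8, 147] radial 83.5 line 83.07 0.031
red 191 85.54 0.0534
```

View pics/w5.png

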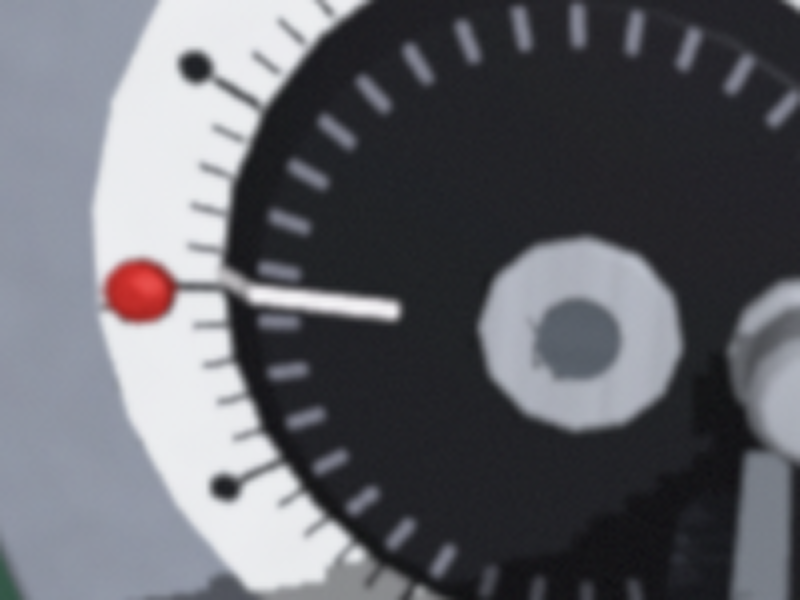

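```bash
python3 - <<'E'
from h import *
import pickle
im=pickle.load(open('w5.pkl','rb'))
q=lambda u,v,z:world(im,120+(u+.5)/4-.5,130+(v+.5)/4-.5,z)
C=q(582,335,.044);print(C)
for n,p in dict(lin=q(220,288,.0335),lout=q(180,287,.0335),m1=q(248,292,.0415),m2=q(398,311,.0415),pin=q(140,291,.038)).items():
  for A in(C[:2],[.5027,.0237]):
    d=p[:2]-A;print(n,np.degrees(np.arctan2(d[1],d[0])).round(2),np.hypot(*d).round(4))
E
```

```text
[0.50298117 0.02343916 0.044     ]
lin 87.03 0.0467
lin 86.66 0.0465
lout 87.18 0.0517
lout 86.85 0.0514
m1 83.61 0.0399
m1 83.17 0.0397
m2 84.58 0.0223
m2 83.78 0.022
pin 86.37 0.0544
pin 86.06 0.0542
```

About 2.5–3° to go (~1.3 mm), then I'll lift clear and look again.

Call:
arm_command --steps '[0.005, 0, 0, 0, 0.004, 0, 0, 0, 0, 0, 0, 0]'

```text
clock: 6.95
ee_pos: [0.4825, -0.0025, 0.0483]
ee_rot: [-3.142, -0.001, -0.0]
force: [-2.2, -0.8, -0.7]
width: -0.0001
grip_force: 0.8
```

Call:
arm_command --steps '[-0.05, 0, 0, 0, 0, 0, -0.19, 0, 0, 0, -0.19, 0, 0, 0, -0.19, 0, -0.2, -0.1, -0.1, 0, -0.2, -0.1, 0, 0, 0, 0, 0, 0, 0, 0, 0, 0]'

```text
clock: 7.75
ee_pos: [0.4148, 0.0276, 0.1491]
ee_rot: [3.141, 0.002, 0.002]
force: [-0.1, -1.1, 0.2]
width: -0.0002
grip_force: 0.0
```

```bash
python3 - <<'E'
from h import *
import pickle
im=grab('wrist');pickle.dump(im,open('w6.pkl','wb'));o=readout.observe();print(o['ee_pos'],o['force']);angles(im)
R=cv2.Rodrigues(np.array(im['rvec']))[0];t=np.array(im['tvec']).ravel();print(-R.T@t)
p=R@np.array([.5027,.0237,.0415])+t;u=int(im['fx']*p[0]/p[2]+im['cx']);v=int(im['fy']*p[1]/p[2]+im['cy']);u0=max(u-80,0);v0=max(v-60,0);print(u0,v0)
c=im['frame'][v0:v0+120,u0:u0+160]
cv2.imwrite('pics/w6.png',cv2.cvtColor(cv2.resize(c,None,fx=5,fy=5,interpolation=cv2.INTER_CUBIC),cv2.COLOR_RGB2BGR))
E
```

```text
[0.41529483 0.02732959 0.14899775] [-0.36940575  0.44833015  0.14804325]
mark [354, 66, 26, 30, 507] radial -91.41 line -146.27 0.0298
mark [270, 72, 26, 6, 114] radial 86.29 line 85.46 0.0312
red 52 87.54 0.0547
[0.48805802 0.0273688  0.29112472]
246 17
```

View pics/w6.png

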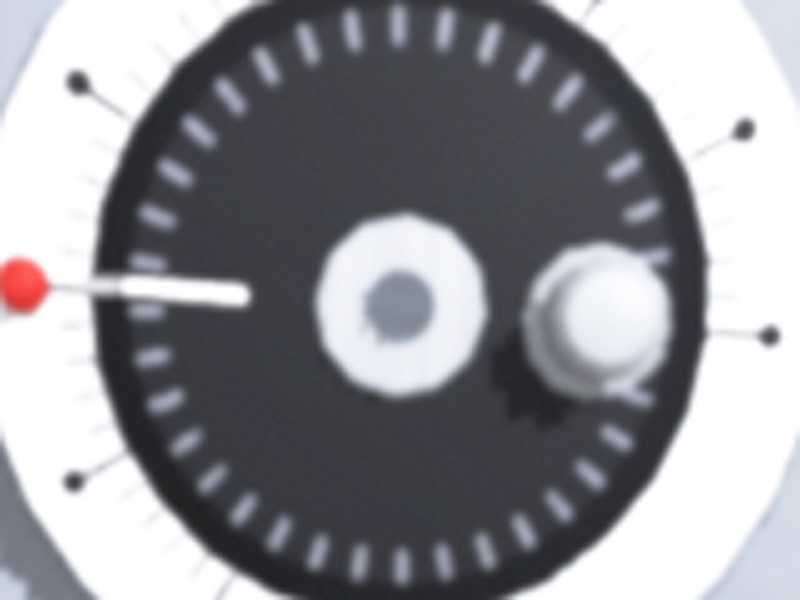

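Seen from above, mark (95,285)–(245,295) and target line (48,287)–(95,289) agree within about 1° after parallax. Now the lever: I approach the ball from its far side (+x).

Call:
arm_command --steps '[0.21, 0.2, 0, 0, 0.21, 0.2, 0, 0, 0.21, 0.2, 0, 0, 0.21, 0.2, 0, 0, 0.21, 0.2, 0, 0, 0, 0, 0, 0, 0, 0, 0.225, 0, 0, 0, 0.225, 0, 0, 0, 0.225, 0, 0, 0, 0, 0]'

```text
clock: 8.8
ee_pos: [0.5702, -0.1215, 0.0432]
ee_rot: [-3.138, -0.001, 0.012]
force: [-0.1, 0.5, 0.9]
width: 0.0
grip_force: 0.0
```

Call:
arm_command --steps '[-0.068, 0.014, 0, 0, -0.068, 0.014, 0, 0, -0.068, 0.014, 0, 0, -0.068, 0.014, 0, 0, -0.068, 0.014, 0, 0, 0, 0, 0, 0]'

```text
clock: 9.4
ee_pos: [0.5209, -0.1333, 0.0482]
ee_rot: [3.141, 0.001, 0.0]
force: [-0.5, -0.7, 0.3]
width: -0.0004
grip_force: 0.0
```

Call:
arm_command --steps '[-0.045, -0.016, 0, 0, -0.045, -0.016, 0, 0, -0.045, -0.016, 0, 0, -0.037, -0.027, 0, 0, -0.037, -0.027, 0, 0, -0.037, -0.027, 0, 0, 0, 0, 0, 0]'

```text
clock: 10.1
ee_pos: [0.4839, -0.1129, 0.0475]
ee_rot: [-3.141, -0.002, 0.001]
force: [0.2, 0.5, -0.2]
width: 0.0002
grip_force: 0.2
```

Call:
arm_command --steps '[-0.006, -0.009, 0, 0, -0.006, -0.009, 0, 0, 0, 0, 0, 0]'

```text
clock: 10.4
ee_pos: [0.483, -0.1113, 0.0476]
ee_rot: [3.141, 0.002, 0.001]
force: [1.3, -4.1, 0.2]
width: -0.0002
grip_force: 2.2
```

Call:
arm_command --steps '[-0.006, -0.009, 0, 0, -0.006, -0.009, 0, 0, 0, 0, 0, 0]'

```text
clock: 10.7
ee_pos: [0.4827, -0.1105, 0.0481]
ee_rot: [3.137, 0.002, 0.007]
force: [5.6, -13.8, -5.0]
width: 0.0003
grip_force: 7.2
```

At the stop (15 N). I'll back off, lift and check.

Call:
arm_command --steps '[0.06, 0.1, 0, 0, 0.06, 0.1, 0, 0, 0, 0, -0.22, 0, 0, 0, -0.22, 0, 0, 0, -0.22, 0, -0.2, -0.25, 0, 0, -0.2, -0.25, 0, 0, -0.15, -0.25, 0, 0, 0, -0.25, 0, 0, 0, 0, 0, 0]'

```text
clock: 11.7
ee_pos: [0.4151, 0.015, 0.1465]
ee_rot: [-3.14, -0.007, 0.002]
force: [0.2, 0.1, 1.5]
width: 0.0001
grip_force: 0.0
```

```bash
python3 - <<'E'
from h import *
im=grab('wrist','w7.png');o=readout.observe();print(o['ee_pos'],o['force']);angles(im)
E
```

```text
[0.41575414 0.01333308 0.14647269] [-0.77094133  0.14736986  0.01958826]
mark [338, 66, 25, 29, 520] radial -91.33 line -142.91 0.0296
mark [252, 71, 26, 6, 110] radial 86.25 line 85.63 0.0314
red 57 87.46 0.0546
```

View pics/w7.png

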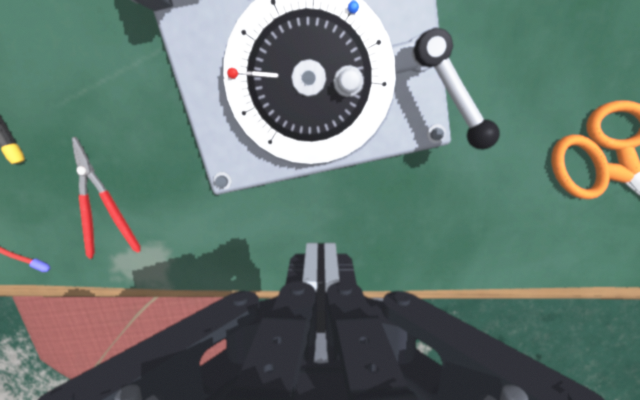

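The lever is fully back (hub (435,47), ball (484,133)) and the mark (252–278,74) still points at the red pin (232,73). Handing in.

```bash
python3 -c "
from plant import ticket;print(ticket.close_job())"
```

```text
the job is handed in; nothing more can be done
None
```

The job is handed in: I freed the lever, set the dial's index to within about 1° of the red pin's line by camera, and pushed the lever back to its stop (about 15 N). The last picture showed the setting had not moved.

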